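# Shut the thermal cycler's heated lid and start the run

### The job

The sample plate is already loaded in the thermal cycler on the lab bench. With your fingertips push its raised lid down until it is fully shut, without slamming it, then press the green start key all the way in and let it go. Do not lift the lid any further open, do not press the red stop key, and leave the plate, tube rack, tip box and bottle where they are.

Things in the scene. Friction and masses are not known exactly. Their poses are not given: they have to be found in the camera images.
- cycler: Beige bench-top thermal cycler, green foot, fixed on the bench; 330 mm deep (its x), 220 wide (its y). Origin: centre of its underside, on the bench; x points to its rear, y to its left, z up. Flat deck 116 mm high from x = -55 mm rearwards, where the lid lies (its top 165 mm high when shut); in front of it a panel that slopes 20 degrees down to the front, with a display between two keys.
- lid (a joint): Angle in rad of the hinged lid: 0 = shut flush on the deck (hard stop), grows as its front lip rises, 1.4 = wide open. Starts at 0.55 to 1.0. The hinge is stiff and the lid (0.65 kg) stays wherever it is left; 2 to 6 N at the push point moves it down. It has no latch.
- lid_push (a point): Point on the lid's outer (upper) face, on its centre line, 25 mm behind the front lip; moves with the lid. Lid shut: 165 mm in front of the hinge axis and 40 mm above it (cycler x -25, z 158 mm). Its axes are the lid's: z is the outer face's normal (within 2 degrees), x runs from lip to hinge. Lid: 212 mm wide, 190 from hinge axis to lip, 30 thick at the lip, 46 at the hinge.
- lid_hinge (a point): Centre of the lid's hinge axis, at cycler (140, 0, 118) mm; the axis runs along the cycler's y.
- start_key (a joint): Travel in m of the green start key: 0 = out, 0.005 = fully in. It springs back. About 1.5 N starts it, 5 N takes it fully in.
- start_key_top (a point): Middle of the top of the green start key, at the right end of the panel (cycler x -113, y -83, z 104 mm). Key: 24 mm along the slope, 28 along y, 9 proud of the panel. The point's z points out of the panel, leaning 20 degrees from vertical towards the cycler's front; the key moves in along -z.
- stop_key (a joint): Travel in m of the red stop key: 0 = out, 0.005 = fully in.
- stop_key_top (a point): Middle of the top face of the red stop key, the same key at the left end of the panel (cycler y +83 mm).
- plate: White 96-well plate, 85 x 127 x 15 mm, lying loose in the well block under the lid, its top 3 mm below the deck. Origin: centre of its underside.
- tube_rack: Green rack of small tubes, 122 x 83 x 45 mm (tube caps to 53 mm), loose on the bench beside the cycler. Origin: centre of its underside, x along its length.
- tip_box: Pink pipette tip box with a clear cover, 122 x 83 x 88 mm, loose on the bench beside the cycler. Origin: centre of its underside, x along its length.
- reagent: Brown reagent bottle with a blue cap, 56 mm across, 105 mm high, loose on the bench beside the cycler. Origin: centre of its underside.
Not all that is in view belongs to the job. There is more than one size of the reagent; the job needs the largest. Leave any brown look-alike of the plate alone.

How it is judged (in metres and radians):
On the way, in this order (a step that is already met when the one before it is completed fails the run):
1. the lid is fully shut (value of joint lid below 0.025 rad), for 0.2 s.
2. the green start key is pressed in, the lid being shut (value of joint start_key above 0.0035 m and value of joint lid below 0.025 rad), for 0.05 s.
At the end, for the whole second after the job is handed in: The lid is shut (within 0.025 rad, about 5 mm at its lip) after the start key has been pressed in by at least 3.5 mm with the lid shut; both keys are out again, the plate lies in its block, and the racks and bottle stand within 20 mm of where they were (value of joint lid below 0.025 rad and value of joint each of start_key, stop_key below 0.001 m and z of plate in the frame of cycler below 0.103 m and distance of each of tube_rack, tip_box, reagent from where it was at the start of the episode below 0.02 m and angle between each of tube_rack, tip_box, reagent's own z axis and vertical below 0.1 rad); the robot touches nothing.
It fails at once if the lid is slammed (it falls faster than 2 rad/s) (velocity of joint lid below -2 rad/s).
It fails at once if the lid is lifted further open (beyond 1.2 rad) (value of joint lid above 1.2 rad).
It fails at once if the red stop key is pressed (more than 2 mm) (value of joint stop_key above 0.002 m).
It fails at once if the start key is pressed while the lid is still open (value of joint start_key above 0.002 m and value of joint lid above 0.06 rad).
It fails at once if the plate, a rack or the bottle is lifted or moved (racks and bottle by more than 20 mm, plate by more than 10 mm) (distance of plate from where it was at the start of the episode above 0.01 m or distance of any of tube_rack, tip_box, reagent from where it was at the start of the episode above 0.02 m).
It also fails if it takes over 45 s, if anything falls off the work surface, if the arm or the gripper's body presses on something with over 40 N, if the wrist force passes 120 N, or if a joint passes its speed limit or range.

### The arm

A 6-joint arm with a two-finger parallel gripper is mounted at the origin on the work surface. World frame = base frame: x ahead of the robot, y to its left, z up, the work surface at z = 0. Lengths are in m, angles in degrees, forces in N, time in s.
With the tool pointing down it reaches from about 0.35 to 0.95 m from the base axis. Payload 17.4 kg.
Tool frame: the origin (TCP) lies midway between the tips of the shut fingers; the grasp point (between the pads) lies r.grip_depth behind it (r.grip_depth is the distance from the TCP to the grasp point, in m); z points along the fingers, y is the line along which they close (so a half turn about z gives the same grasp; the last joint's range is limited). The gripper opens to 93 mm and grips with 3 to 60 N. Pads are 15 mm wide; open, the fingers measure 128 mm over their backs; the gripper's body (75 mm by 188 mm) begins 65 mm behind the grasp point.
Start: joints at [-79.114, 6.646, 82.598, -0, 90.757, -2.166], TCP at [0.152, -0.658, 0.219] pointing down, gripper open.
Joint ranges: [-162.19, 162.19], [-47.58, 125.68], [4.15, 143.07], [-65.23, 245.23], [0.69, 171.88], [-170.13, 170.13]. Speed limits (degrees/s): [108.29, 108.29, 127.2, 180, 180, 180].

### API

Orientations are given as a 3x3 rotation matrix whose columns are the frame's x, y, z axes.
In Python, from cell import r gives the robot as it stands. Calls block until the motion is done:
- r.move_pose(position, orientation): joint-space move of the TCP to a pose.
- r.move_straight(position, rotation=None, vel=0.15): straight line of the TCP; rotation=None keeps the orientation; vel is the mean speed in m/s.
- r.move_joints(angles): joint-space move.
- r.ungrasp() and r.gripper_close(): open the fingers fully, or close them until they stop; the grip force is fixed at half the most.
- r.sleep(seconds).
- r.ik(position, orientation): joint angles nearest the present ones, or None.
- r.read_camera(name): name is "scene" or "top"; returns a dict with "pixels" (400x640x3 uint8, red, green, blue), "K" (3x3 intrinsics, pixels), "dist" ([k1, k2, p1, p2, k3] as OpenCV has them; the pictures are not rectified), "rvec" (rotation vector, rad) and "tvec" (3), from world to camera coordinates, as OpenCV has them. Camera axes: x right, y down, z forward; pixel columns grow to the right and rows downward; lengths in m; the calibration is good to about 2 mm. A picture is of the moment at which its call begins. There is no depth.
A pose or a line that the arm cannot do raises r.Unreachable and nothing moves.
- r.sign_off(): hands the job in; it is judged then, once.
Trained networks look in a picture, given as the dict that the camera call returned (one of the last four; its "shot" number tells which), for a name from the list of things; names that differ only in an ending like _2 or _b are one class to them, and where a whole thing is asked for, a point or a joint stands for the part that bears it (a point fixed in the world has none). Each returns a list of dicts, best first, with "score" (0 to 1); they miss things now and then, are a little off and sometimes report something else, mostly with a low value. They report only what shows in the picture. A call takes as long as a camera call. They do not tell look-alikes from the thing itself.
- r.find_in(picture, name): "location" ([column, row] in pixels, amid what is visible of it).
- r.place_of(picture, name): "location" ([column, row] in pixels: a listed point, or the origin of a listed thing).
Readings, each from a call of its own:
- r.current_time(): time.
- r.current_joints(): joint angles.
- r.current_qd(): joint speeds.
- r.current_tau(): joint torques, N m.
- r.current_ee_pos(): TCP position.
- r.current_orientation(): TCP orientation.
- r.current_wrist_force(): force on the tool from outside, world axes, zero at the start.
- r.current_ft_torque(): the same for the moment, N m.
- r.current_gripper_width(): finger opening in m.
- r.current_grasp_force(): force on a finger pad.
Only numpy, scipy, OpenCV 4.12 (cv2) and the standard library are available. Lean on these libraries where they do the work, as an engineer would, in place of code of your own. Each camera call takes 0.05 s, during which the arm holds its last target. There are 200 camera calls.

## Working session

There is one attempt and no reset: what is moved stays moved. The work goes in short steps, each a Python script; the robot and the scene stay as the last script left them, time stands still between calls to the robot, and variables do not carry over. Pictures are saved under pics/ and viewed, at most 10 in all, crops included, and the job is handed in when it is done.

```bash
mkdir -p pics
python3 - <<'E'
from cell import r
import cv2
ims=[]
for n in ("scene","top"):
    p=r.read_camera(n); cv2.imwrite(f"pics/{n}0.png",p["pixels"][:,:,::-1])
    print(n,p["K"],p["dist"],p["rvec"],p["tvec"])
    for t in ("lid_push","lid_hinge","start_key_top","stop_key_top","cycler","tube_rack","tip_box","reagent","plate"):
        print(t,[(([round(float(v)) for v in d["location"]]),round(float(d["score"]),2)) for d in r.place_of(p,t)[:3]])
E
```

```text
scene [[414.98481719   0.         317.19074146]
 [  0.         414.98481719 195.29581518]
 [  0.           0.           1.        ]] [-0.07926309  0.          0.          0.          0.        ] [ 2.29024776  0.93649394 -0.32305861] [-0.43241116 -0.20522531  1.18976013]
lid_push [([352, 160], 0.89)]
lid_hinge []
start_key_top [([260, 197], 0.51)]
stop_key_top [([315, 153], 0.39)]
cycler []
tube_rack []
tip_box [([282, 311], 0.91)]
reagent [([240, 261], 0.88), ([204, 244], 0.83), ([201, 294], 0.71)]
plate [([460, 205], 0.95), ([350, 136], 0.88)]
top [[463.71950655   0.         315.92608657]
 [  0.         463.71950655 204.97512435]
 [  0.           0.           1.        ]] [-0.06485872  0.          0.          0.          0.        ] [ 2.13267176 -2.15292183  0.18859865] [0.03153941 0.6154076  1.04171279]
lid_push [([300, 180], 0.67)]
lid_hinge [([219, 217], 0.32)]
start_key_top [([342, 266], 0.51)]
stop_key_top []
cycler [([301, 224], 0.72)]
tube_rack [([219, 215], 0.64)]
tip_box [([388, 191], 0.76), ([387, 253], 0.32)]
reagent [([386, 256], 0.94), ([427, 248], 0.69), ([396, 294], 0.65)]
plate [([189, 152], 0.98), ([303, 201], 0.91), ([192, 296], 0.81)]
```

View pics/scene0.png

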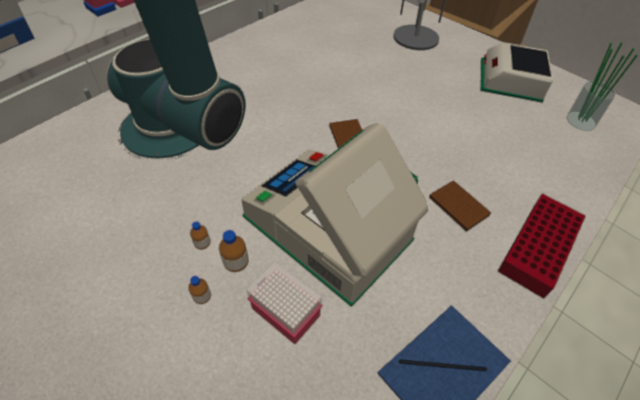

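View pics/top0.png

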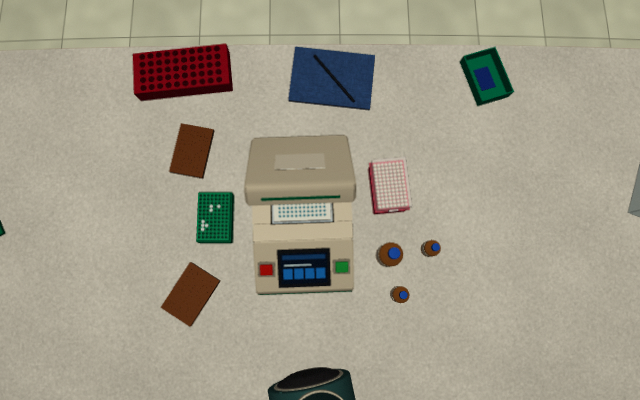

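The scene picture shows the beige cycler with its lid open (lip near 375,128), the green key at (264,197) and the red key at (317,156). The largest bottle is at (233,250) and the tip box at (285,300). In the top picture the green key is at (342,267), red at (266,270), the lid lip along row 200, the rack at (215,218), the tip box at (389,186) and the large bottle at (390,254). The small cycler-like box at scene (515,70) and the brown plates are decoys. I'll fit the cycler pose and lid angle next.

```bash
cat > geo.py <<'E'
import numpy as np, cv2
from scipy.optimize import least_squares
def proj(p,X): return cv2.projectPoints(np.asarray(X,float).reshape(-1,1,3),np.array(p["rvec"],float),np.array(p["tvec"],float),np.array(p["K"]),np.array(p["dist"]))[0][:,0]
def lidpt(a,h,y,th): return [.140-a*np.cos(th)+h*np.sin(th), y, .118+a*np.sin(th)+h*np.cos(th)]
def world(q,X):
    c,s=np.cos(q[2]),np.sin(q[2]); X=np.atleast_2d(X)
    return X@np.array([[c,-s,0],[s,c,0],[0,0,1]]).T+[q[0],q[1],0]
GK=[-.113,-.083,.104]; RK=[-.113,.083,.104]
def blob(img,g,near):
    i=img.astype(int); R,G,B=i[...,0],i[...,1],i[...,2]
    m=((G>1.4*R)&(G>1.4*B)&(G>70)) if g else ((R>1.7*G)&(R>1.7*B)&(R>70))
    n,l,st,c=cv2.connectedComponentsWithStats(m.astype(np.uint8))
    k=min((k for k in range(1,n) if st[k,4]>25),key=lambda k:np.hypot(*(c[k]-near)))
    return c[k],st[k,4]
E
python3 - <<'E'
from cell import r
from geo import *
P={n:r.read_camera(n) for n in ("scene","top")}
near={"scene":((264,197),(317,156)),"top":((342,267),(266,270))}
ob=[]
for n,p in P.items():
    for g,K in ((1,GK),(0,RK)):
        c,a=blob(p["pixels"],g,near[n][1-g]); print(n,g,c,a); ob.append((n,c,K,1.))
foot=[("scene",(243,216),[-.165,-.11,0]),("scene",(351,304),[.165,-.11,0]),("top",(257,294),[-.165,.11,0]),("top",(353,291),[-.165,-.11,0])]
ob+=[(n,np.array(c),K,.4) for n,c,K in foot]
push=[("scene",r.place_of(P["scene"],"lid_push")[0]["location"]),("top",r.place_of(P["top"],"lid_push")[0]["location"])]
def res(q):
    o=[w*(proj(P[n],world(q,K))[0]-c) for n,c,K,w in ob]
    o+=[.5*(proj(P[n],world(q,lidpt(.165,.040,0,q[3])))[0]-np.array(c)) for n,c in push]
    return np.concatenate(o)
s=least_squares(res,[.6,0,0,.8],loss="soft_l1"); q=s.x
print(q, np.round(res(q).reshape(-1,2),1)); np.save("q.npy",q)
for n,p in P.items():
    im=p["pixels"][:,:,::-1].copy()
    pts=[GK,RK,[-.165,-.11,0],[.165,-.11,0],[-.165,.11,0],[.165,.11,0]]+[lidpt(.165,.04,0,q[3])]+[lidpt(.19,h,y,q[3]) for h in (.008,.038) for y in(-.106,.106)]
    uv=proj(p,world(q,pts)); im=cv2.resize(im,None,fx=3,fy=3)
    for u in uv: cv2.circle(im,tuple(int(v) for v in u*3+1),4,(255,0,255),-1)
    x0,y0=(230,110) if n=="scene" else (200,120)
    cv2.imwrite(f"pics/{n}1.png",im[y0*3:y0*3+600,x0*3:x0*3+660])
b={"tip_box":[("scene",(282,311)),("top",(388,191))],"reagent":[("scene",(240,261)),("top",(386,256))],"rack":[("top",(219,215))]}
for k,v in b.items():
    f=lambda w:np.concatenate([proj(P[n],[[w[0],w[1],0]])[0]-c for n,c in v]); t=least_squares(f,[.6,0]); print(k,t.x,t.fun)
print(world(q,[GK,RK,lidpt(.165,.04,0,q[3]),lidpt(.165,.04,0,0)]))
E
```

```text
scene 1 [263.61458333 195.92708333] 96
scene 0 [315.96202532 156.24050633] 79
top 1 [341.15671642 266.81343284] 134
top 0 [265.91608392 269.37762238] 143
[0.57964331 0.05764246 0.02929555 0.77899799] [[ 0.1 -1.6]
 [ 0.1 -1.7]
 [ 0.6 -0.1]
 [ 0.   0.3]
 [ 0.5  0.5]
 [ 0.3  0.9]
 [ 0.9 -0.4]
 [-0.8 -0.7]
 [-0.2  1.3]
 [ 0.  -0.1]]
tip_box [ 0.65571603 -0.15421342] [ 0.36873822  0.4764767  -0.05227849  0.71222135]
reagent [ 0.50030812 -0.14138207] [-1.61769012 -0.49561901 -1.08414934 -1.43268494]
rack [0.60091273 0.26323105] [ 0.00000000e+00 -2.84217094e-14]
[[ 0.46912298 -0.02863185  0.104     ]
 [ 0.46426061  0.13729693  0.104     ]
 [ 0.63030728  0.05912712  0.26238822]
 [ 0.55465403  0.05691018  0.158     ]]
```

```bash
python3 -c "
import cv2
a,b=cv2.imread('pics/scene1.png'),cv2.imread('pics/top1.png')
h=min(a.shape[0],b.shape[0]);c=cv2.hconcat([a[:h],b[:h]]);cv2.imwrite('pics/both1.png',cv2.resize(c,(800,int(h*800/c.shape[1])),interpolation=cv2.INTER_AREA))"
```

```text
(no output)
```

View pics/both1.png

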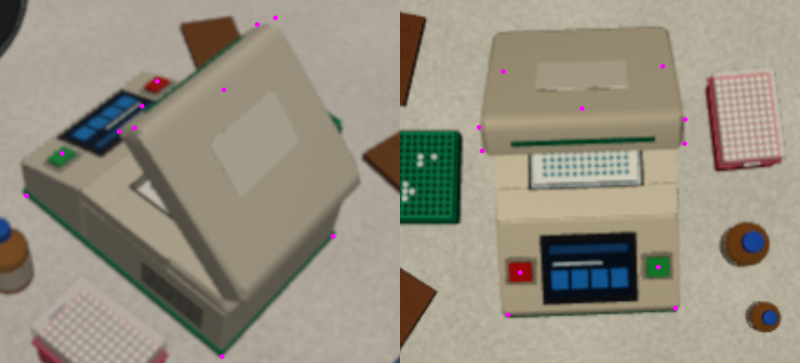

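The projected points lie on both keys and the foot corners, so the fit holds: the lid angle is about 0.78 rad. The keys are at the given height, the right way round, and everything is within reach. Next I'll move over the lid.

```bash
cat >> geo.py <<'E'
def Rtool(q,tilt,sgn):  # tool z = down, leaning forwards by tilt about the cycler's y; tool y along +-cycler y
    c,s=np.cos(q[2]),np.sin(q[2]); fx=np.array([c,s,0]); y=sgn*np.array([-s,c,0])
    z=np.sin(tilt)*fx-np.cos(tilt)*np.array([0,0,1]); return np.column_stack([np.cross(y,z),y,z])
E
python3 - <<'E'
from cell import r
from geo import *
q=np.load("q.npy"); print(r.current_time(), r.grip_depth); O=np.array(r.current_orientation()); print(O.round(2))
w=lambda th:world(q,lidpt(.165,.04,0,th))[0]
for s in(1,-1):
    print(s,[None if j is None else np.round(j,0) for j in (r.ik(w(1.),Rtool(q,0,s)),r.ik(w(0),Rtool(q,0,s)),r.ik(world(q,GK)[0],Rtool(q,np.radians(20),s)))])
r.gripper_close()
p=np.array(r.current_ee_pos()); r.move_straight(p+[0,0,.2],vel=.25)
s=min((1,-1),key=lambda s:abs((r.ik(w(1.),Rtool(q,0,s)) or [9e9]*6)[5]) if not isinstance(r.ik(w(1.),Rtool(q,0,s)),np.ndarray) else abs(r.ik(w(1.),Rtool(q,0,s))[5]))
np.save("s.npy",s); print("sgn",s)
r.move_pose(w(1.)+[0,0,.08],Rtool(q,0,s)); r.move_straight(w(.95),vel=.1)
print(r.current_ee_pos(),r.current_gripper_width(),r.current_wrist_force(),r.current_time())
E
```

```text
1.2 0.0188
[[ 0.97  0.23  0.  ]
 [ 0.23 -0.97  0.  ]
 [ 0.   -0.   -1.  ]]
1 [array([  3.,   5.,  79.,  -0.,  96., -89.]), array([  3.,  -7., 102.,  -0.,  85., -88.]), array([  -9.,  -32.,  127.,    4.,   65., -102.])]
-1 [array([ 3.,  5., 79., -0., 96., 91.]), array([  3.,  -7., 102.,  -0.,  85.,  92.]), array([ -9., -32., 127.,   4.,  65.,  78.])]
sgn 1
[0.65637983 0.05991394 0.27633407] 0.0008152000130531701 [ 0.02301365 -0.79924779  0.26531299] 7.675
```

Run:
```python
from cell import r
from geo import *
q=np.load("q.npy"); w=lambda th:world(q,lidpt(.165,.04,0,th))[0]
for th in list(np.arange(.88,.05,-.08))+[.04,.02,0,-.01,-.02,-.03,-.04,-.05]:
    r.move_straight(w(th),vel=.06); f=np.array(r.current_wrist_force())
    print(round(th,2),f.round(1),round(r.current_time(),1))
    if np.linalg.norm(f)>(25 if th>.1 else 18): break
r.sleep(.3); print(r.current_wrist_force())
p=r.read_camera("scene"); t=r.read_camera("top")
im=cv2.hconcat([p["pixels"][100:320,220:440],t["pixels"][110:330,200:420]])[:,:,::-1]
cv2.imwrite("pics/shut.png",cv2.resize(im,(800,400)))
```

```text
0.88 [0.3 0.6 0.2] 8.0
0.8 [0.7 0.1 0.2] 8.4
0.72 [0.2 0.4 0. ] 8.8
0.64 [-0.4 -0.2  0.2] 9.2
0.56 [0.7 0.7 0.4] 9.5
0.48 [ 0.6 -0.   0.5] 9.9
0.4 [-0.  -0.  -0.8] 10.3
0.32 [-0.4  0.1  0.3] 10.7
0.24 [-0.3 -1.  -0.4] 11.0
0.16 [-0.2  0.  -1.2] 11.4
0.08 [-0.1 -0.6  0.9] 11.8
0.04 [-0.6  1.   0.5] 12.0
0.02 [-0.2  0.1 -0. ] 12.3
0 [-0.7  0.1  6.5] 12.5
-0.01 [-4.2 -0.9 18.5] 12.8
[-3.33063679 -0.81526651 17.22469309]
```

View pics/shut.png

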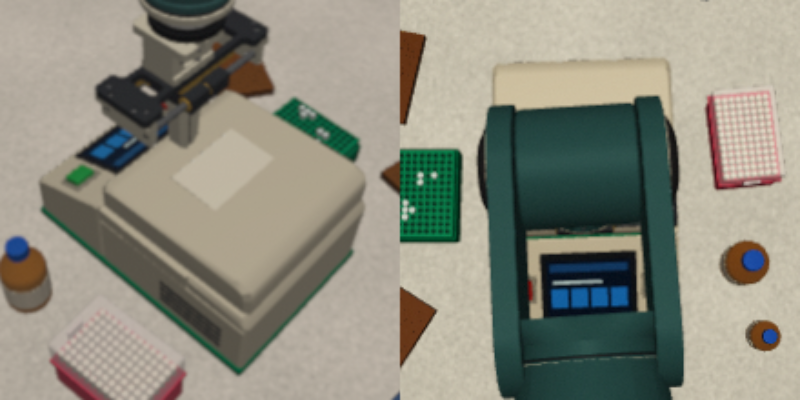

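The lid lies flat on the deck, and the force rose from 6 to 18 N over the last 0.01 rad, which is the hard stop. The rack, tip box and bottle haven't moved. Next is the start key.

Run:
```python
from cell import r
from geo import *
q=np.load("q.npy"); R=Rtool(q,np.radians(20),1); n=-R[:,2]; k=world(q,GK)[0]
r.sleep(.1); p=np.array(r.current_ee_pos()); r.move_straight(p+[0,0,.07],vel=.15)
r.move_pose(k+.09*n,R); r.move_straight(k+.012*n,vel=.1)
f0=np.array(r.current_wrist_force())
for d in np.arange(.004,-.0095,-.001):
    r.move_straight(k+d*n,vel=.03); f=np.mean([r.current_wrist_force() for _ in range(4)],0)-f0
    print(round(d*1e3,1),round(f@n,1),round(r.current_time(),1))
    if f@n>12: break
r.sleep(.3); print(r.current_wrist_force(),r.current_ee_pos()-k)
p=r.read_camera("scene"); cv2.imwrite("pics/press.png",cv2.resize(p["pixels"][110:310,220:440,::-1],(660,600)))
```

```text
4.0 0.4 16.1
3.0 -1.3 16.4
2.0 0.1 16.6
1.0 1.0 16.9
0.0 0.9 17.1
-1.0 1.5 17.4
-2.0 2.4 17.6
-3.0 4.2 17.9
-4.0 7.2 18.1
-5.0 21.6 18.4
[-14.41891976   0.80509826  18.20496337] [ 1.65624204e-03  2.00497713e-05 -3.74246457e-03]
```

View pics/press.png

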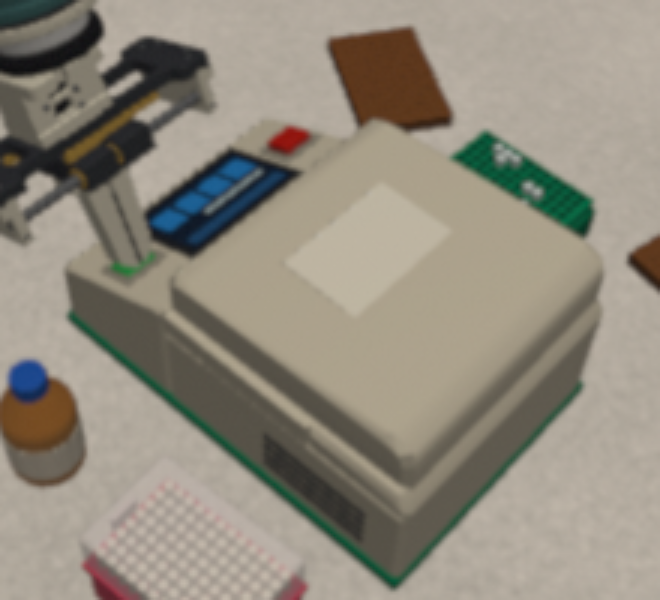

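The fingertips sit on the green key. The force climbed gently to about 7 N and then jumped to 22 N, so the key is bottomed at about 5 mm travel, and the lid is still flat. I'll release and check.

Run:
```python
from cell import r
from geo import *
q=np.load("q.npy"); R=Rtool(q,np.radians(20),1); n=-R[:,2]; k=world(q,GK)[0]
r.move_straight(k+.03*n,vel=.06); r.move_straight(k+.16*n,vel=.2); r.sleep(.3)
p=r.read_camera("scene"); print(r.current_wrist_force(),r.current_time(),blob(p["pixels"],1,(264,197)))
im=p["pixels"][110:310,220:440,::-1].copy(); im=cv2.resize(im,(660,600))
for X in [lidpt(.19,h,y,0) for h in (-.002,.04) for y in (-.106,.106)]:
    u=(proj(p,world(q,X))[0]-[220,110])*3; cv2.circle(im,(int(u[0]),int(u[1])),3,(255,0,255),-1)
cv2.imwrite("pics/end.png",im)
```

```text
[ 0.13178222 -0.12817204 -0.07486715] 20.625 (array([263.61458333, 195.92708333]), np.int32(96))
```

View pics/end.png

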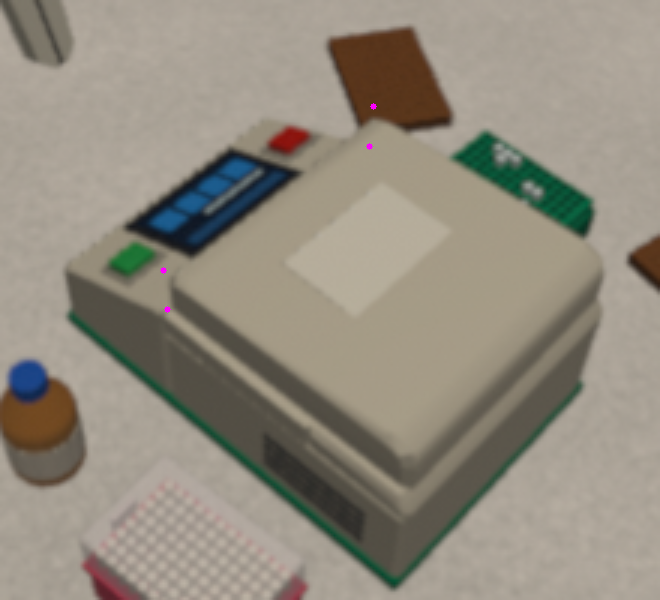

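The lid is flush, with its lower lip edge on the predicted shut line near (167,309). The green key is back at exactly its starting pixel centroid, and the racks and bottle are where they were.

```bash
python3 -c "
from cell import r
print(r.sign_off())"
```

```text
the job is handed in; nothing more can be done
None
```

I pushed the lid fully shut without slamming it, pressed the green start key all the way in and let it go, and handed the job in at about 21 s; no verdict came back, but the last picture showed the lid flush, both keys out and the racks and bottle unmoved.

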